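# Nudge the frame plate onto the jig's locating pins

### The job

Seat the aluminium frame plate of the tile jig: with the fingers, push it gently along the ledge it lies on, out over the tile, until its two holes drop over the two locating pins and it lies flat on the jig's base, framing the tile. Only push the plate, do not grip it, pick it up or tip it, and leave the tile and the other things on the bench where they are. Draw the hand clear at the end.

Things in the scene. Friction and masses are not known exactly. Their poses are not given: they have to be found in the camera images.
- jig: Dark steel tile jig, 200 mm wide (y), 278 mm long (x), fixed to the bench. Origin: on the bench top (z = 0), below the step between its halves; x points away from the robot, from ledge to pins, y left. x = -160 to 0 mm: flat loading ledge, top at z = 22 mm; x = 0 to 118 mm: base, top at z = 10 mm. No side guides: line the plate up before it goes over the pins.
- pin_left (a point): Centre of the flat nose of the left locating pin, at x = 54, y = +53, z = 21 mm in the jig's frame (1 mm below the ledge's top). Pin: 12 mm diameter up to 6 mm above the base, then tapering to 4 mm diameter at its top, 11 mm above the base.
- pin_right (a point): The same on the right pin, at x = 54, y = -53, z = 21 mm in the jig's frame.
- seat (a point): Point fixed on the jig at x = 58, y = 0, z = 10 mm of its frame, with no mark to see: the plate's origin lies here when it is seated, its axes along the jig's. The plate drops 12 mm as both holes come over the pins (the tapers still catch it about 5 mm off to a side). Then its rear face is 3 mm ahead of the ledge's step, and the pins stop any further push.
- plate: Loose aluminium frame plate, 0.3 to 0.55 kg: 110 (x) by 140 (y) by 10 mm thick, with a 72 x 76 mm window centred 8 mm ahead of its middle and a round 15 mm through hole on either side. Origin: centre of its underside; x points away from the robot, y left. It starts flat on the ledge, up to 25 mm off to a side and 0.25 rad askew, and slides under a push of 2 to 10 N.
- rail (a point): Middle of the top of the rail (14 mm thick, 12 mm high) along the plate's whole rear edge, the one nearer the robot: x = -48, y = 0, z = 22 mm in the plate's frame. The rear face is so 22 mm high, at x = -55 mm; the centre of mass lies 13 mm behind the plate's origin. Pushed along the jig's x the plate leaves the ledge over the pins' noses without tipping.
- hole_left (a point): Centre of the lower mouth of the plate's left hole, at x = -4, y = +53, z = 0 mm in the plate's frame. It goes over the left pin.
- hole_right (a point): Centre of the lower mouth of the plate's right hole, at x = -4, y = -53, z = 0 mm in the plate's frame. It goes over the right pin.
- tile: Loose green glazed hexagonal tile, 57 x 51 x 7 mm, lying on the jig's base between the pins, where the plate's window comes down around it. Leave it. Origin: centre of its underside.
- disc_tile: Bystander: loose round blue tile, 52 mm diameter, 7 mm thick, on the bench to the left of the jig. Origin: centre of its underside.
- wedge: Bystander: loose yellow plastic wedge, 49 x 38 x 14 mm, on the bench to the left of the jig. Origin: centre of its underside.
- mug: Bystander: white mug, 92 x 127 x 95 mm, at the left front of the bench. Origin: centre of its underside.

How it is judged:
By the outcome, as a careful person would: the job done as asked, in the order asked, and still so for the second after the job is handed in, with the robot touching nothing.
It also fails if it takes over 72 s, if anything falls off the work surface, if the arm or the gripper's body presses on something with over 40 N, if the wrist force passes 120 N, or if a joint passes its speed limit or range.

### The arm

A 6-joint arm with a two-finger parallel gripper is mounted at the origin on a cart in front of the work surface, level with it; the furniture and walls round the work are solid. World frame = base frame: x ahead of the robot, y to its left, z up, the work surface at z = 0. Lengths are in m, angles in degrees, forces in N, time in s.
With the tool pointing down it reaches from about 0.35 to 0.875 m from the base axis. Payload 4.2 kg.
Tool frame: the origin (TCP) lies between the finger pads; the fingertips stand 8 mm ahead of it and the grasp point (between the pads) lies 11 mm behind it; z points along the fingers, y is the line along which they close (so a half turn about z gives the same grasp; the last joint's range is limited). The gripper opens to 87 mm and grips with 3 to 60 N. Pads are 19 mm wide; open, the fingers measure 117 mm over their backs; the gripper's body (75 mm by 190 mm) begins 51 mm behind the grasp point.
Start: joints at [-55.141, 22.042, 0.453, 0, -68.411, -14.817], TCP at [0.214, -0.587, 0.231] pointing down, gripper open.
Joint ranges: [-179.83, 179.83], [-69.29, 118.12], [-61.27, 80.66], [-181.25, 117.63], [-171.15, -9.14], [-177.46, 177.46]. Speed limits (degrees/s): [159.86, 159.86, 180, 180, 180, 180].

### API

Orientations are given as a 3x3 rotation matrix whose columns are the frame's x, y, z axes.
In Python, from station import sense, capture, camera_model, finish_job, find_in gives the robot as it stands. The module is installed in compiled form; this text tells all that it offers.
- The arm moves only by the tool arm_command, never from a script. Its argument "motion" is a list of rows, each a list of 7 numbers: the finger opening in mm, from 0 to 87, then the shift along the tool's x, y, z in mm, then the turn, a rotation vector about the tool's x, y, z in rad. In form: [[jaw, dx, dy, dz, rx, ry, rz], ...]. A call has 1 to 8 rows; each row shifts and turns the commanded pose from where the row before left it, along the tool's axes as they then stand; what a row does not reach is not made up. A row lasts 1/10 s, in which the tool goes at most 50 mm and 8.59 degrees, less where a joint would pass 70% of its speed; a pose out of reach is approached as far as the arm can. A call with a gripper value outside its range is refused whole. The fingers move at their own pace and stop on an object; the grip force is fixed at half the most. Time passes only in rows, so rows that do not move let the fingers close. It gives the time, the measured TCP pose, the force, the opening and the grip force at its end, in the units of the state.
- sense(): the state, without advancing time (a new reading comes with each control period).
- capture(name): name is "scene" or "top" or "wrist"; returns the picture (480x640x3 uint8, red, green, blue); there is no depth.
- camera_model(name): a dict with "fx", "fy", "cx", "cy" (pixels), "k1" (the pictures are not rectified: a ray, as slopes to the right and down, at radius r is drawn at 1 + k1 r^2 times it, then the intrinsics apply), "R" (3x3) and "t" (3): a world point X has camera coordinates R X + t. Camera axes: x right, y down, z forward; pixel columns grow to the right and rows downward; lengths in m; the calibration is good to about 2 mm. A picture is of the moment at which its call begins: read the wrist's pose just before it. camera_model takes no time and is no camera call; for the wrist camera it gives the pose at the moment of the call.
- finish_job(): hands the job in; it is judged then, once.
Trained networks look in the newest picture that a camera, given by its name, has taken for a name from the list of things; names that differ only in an ending like _2 or _b are one class to them, and where a whole thing is asked for, a point or a joint stands for the part that bears it (a point fixed in the world has none). Each returns a list of dicts, best first, with "p" (0 to 1); they miss things now and then, are a little off and sometimes report something else, mostly with a low value. They report only what shows in the picture. A call takes as long as a camera call.
- find_in(target, camera): "location" ([row, column] in pixels, amid what is visible of it).
The state is a dict: "time_s": time; "joints": joint angles; "joint_velocities": joint speeds; "effort": joint torques, N m; "tcp_pos": TCP position; "ee_rot": TCP orientation; "wrist_force": force on the tool from outside, world axes, zero at the start; "moment": the same for the moment, N m; "gripper_width": opening from 0.0 (shut) to 1.0 (fully open); "gripper_force": force on a finger pad.
Only numpy, scipy, OpenCV 4.12 (cv2) and the standard library are available. Lean on these libraries where they do the work, as an engineer would, in place of code of your own. Each camera call takes 0.05 s, during which the arm holds its last target. There are 200 camera calls.

## Working session

There is one attempt and no reset: what is moved stays moved. The work goes in short steps, Python scripts to look and compute and a tool call to move; the robot and the scene stay as the last step left them, time stands still between calls to the robot, and variables do not carry over. Pictures are saved under pics/ and viewed, at most 10 in all, crops included, and the job is handed in when it is done.

Besides the shell and the picture viewer there is one more tool, called after "Request:" as a command line: name --pt "numbers of a row" for each row, then --argument value for the rest. arm_command: Moves the arm, as the interface text tells. Its arguments: {"type":"object","properties":{"motion":{"type":"array"}},"required":["motion"]}

```bash
mkdir -p pics; cat > h.py <<'E'
import numpy as np, cv2
from station import sense, capture, camera_model, find_in
def ray(cam, px):
    m=cam; x=(px[1]-m['cx'])/m['fx']; y=(px[0]-m['cy'])/m['fy']
    s=np.array([x,y]); u=s.copy()
    for _ in range(20): u=s/(1+m['k1']*(u@u))
    R=np.array(m['R']);t=np.array(m['t']); return -R.T@t, R.T@np.array([u[0],u[1],1])
def at_z(cam,px,z):
    o,d=ray(cam,px); return o+d*(z-o[2])/d[2]
def proj(m,X):
    c=np.array(m['R'])@np.array(X)+np.array(m['t']); u=c[:2]/c[2]; u=u*(1+m['k1']*(u@u))
    return np.array([m['fy']*u[1]+m['cy'], m['fx']*u[0]+m['cx']])
def save(n,im): cv2.imwrite('pics/'+n+'.png',im[:,:,::-1])
E
python3 - <<'E'
from h import *
s=sense(); print(s['time_s'],s['tcp_pos'],np.round(s['ee_rot'],3).tolist())
Z=dict(pin_left=.021,pin_right=.021,rail=.044,hole_left=.022,hole_right=.022,plate=.03,tile=.017,jig=.02)
for c in ['top','scene']:
    im=capture(c); save(c+'0',im); m=camera_model(c)
    print(c,(-np.array(m['R']).T@m['t']).round(3))
    for n in Z:
        for f in find_in(n,c)[:2]: print(n,np.round(f['p'],2),np.round(f['location'],1),at_z(m,f['location'],Z[n]).round(4))
E
```

```text
0.0 [ 0.2140217  -0.586572    0.22945014] [[-0.94, -0.343, -0.001], [-0.343, 0.94, 0.002], [0.0, 0.002, -1.0]]
top [ 0.412 -0.11   1.016]
pin_left 0.72 [209.2 380.2] [ 0.5572 -0.2514  0.021 ]
pin_right 0.87 [209.5 379.7] [ 0.5565 -0.2504  0.021 ]
rail 0.66 [258.2 378.4] [ 0.4569 -0.2447  0.044 ]
hole_left 0.77 [256.7 375.7] [ 0.4608 -0.2423  0.022 ]
hole_right 0.87 [258.7 375.8] [ 0.4568 -0.2425  0.022 ]
plate 0.9 [259.2 378.7] [ 0.4555 -0.2472  0.03  ]
tile 0.55 [173.  379.3] [ 0.6326 -0.2501  0.017 ]
jig 0.72 [209.5 380.2] [ 0.5567 -0.2515  0.02  ]
scene [0.097 0.394 0.654]
pin_left 0.76 [229.  336.4] [ 0.5267 -0.2295  0.021 ]
pin_left 0.35 [207.  300.3] [ 0.6239 -0.2375  0.021 ]
pin_right 0.62 [231.6 339.2] [ 0.518  -0.2268  0.021 ]
rail 0.9 [244.5 364.9] [ 0.4462 -0.2054  0.044 ]
hole_left 0.71 [244.8 365.5] [ 0.4574 -0.227   0.022 ]
hole_left 0.7 [231.5 335.8] [ 0.5224 -0.2218  0.022 ]
hole_right 0.64 [242.8 364.3] [ 0.4623 -0.2302  0.022 ]
plate 0.83 [244. 364.] [ 0.4562 -0.2192  0.03  ]
plate 0.65 [230.5 337.2] [ 0.5168 -0.2181  0.03  ]
tile 0.79 [205.9 303.5] [ 0.6246 -0.2485  0.017 ]
jig 0.82 [227.2 335.3] [ 0.5323 -0.2334  0.02  ]
jig 0.49 [246.4 364.1] [ 0.458  -0.2236  0.02  ]
```

```bash
python3 - <<'E'
from h import *
im=cv2.imread('pics/top0.png')[135:335,290:490]; cv2.imwrite('pics/top0c.png',cv2.resize(im,(600,600),interpolation=cv2.INTER_CUBIC))
E
```

```text
(no output)
```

View pics/top0.png

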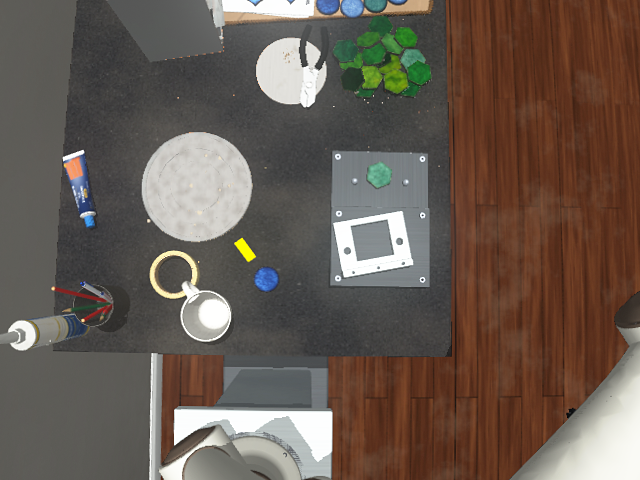

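View pics/top0c.png

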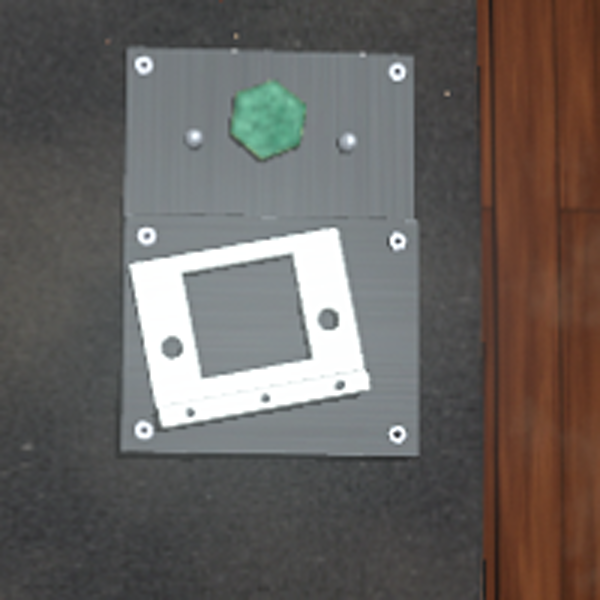

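```bash
cat >> h.py <<'E'
def blobs(m,pl,pr,hl,hr):
    PL,PR=at_z(m,pl,.021),at_z(m,pr,.021); HL,HR=at_z(m,hl,.032),at_z(m,hr,.032)
    d=(PL-PR)[:2]; jy=d/np.linalg.norm(d); jx=np.array([jy[1],-jy[0]])
    O=(PL+PR)[:2]/2-.054*jx
    e=(HL-HR)[:2]; py=e/np.linalg.norm(e); pxx=np.array([py[1],-py[0]])
    C=(HL+HR)[:2]/2+.004*pxx; J=np.array([jx,jy])
    print('spans',np.linalg.norm(d),np.linalg.norm(e)); 
    print('jig O',O.round(4),'yaw',np.degrees(np.arctan2(jx[1],jx[0])).round(2))
    print('plate C',C.round(4),'yaw rel',np.degrees(np.arctan2(*(J@pxx)[::-1])).round(2),'C in jig mm',(J@(C-O)*1e3).round(1))
    return O,J,C,pxx
E
python3 - <<'E'
from h import *
m=camera_model('top')
f=lambda x,y:(135+(y+.5)/3-.5,290+(x+.5)/3-.5)
O,J,C,px=blobs(m,f(194,138),f(347,142),f(172,347),f(328,319))
W=lambda p:(O+J.T@np.array(p)).round(4)
print('COM jig',J@(C-.013*px-O)*1e3)
py=np.array([-px[1],px[0]])
for a in [(-55,70),(-55,-70),(55,70),(55,-70),(-55,0)]: 
    w=C+px*a[0]/1e3+py*a[1]/1e3; print(a,w.round(4),(J@(w-O)*1e3).round(1))
w=camera_model('wrist'); s=sense(); R=np.array(s['ee_rot'])
print('cam in tool',R.T@(-np.array(w['R']).T@w['t']-s['tcp_pos']), 'axes',(R.T@np.array(w['R']).T).round(2).tolist(), w['fx'])
E
```

```text
spans 0.10442211187011528 0.10566504939766119
jig O [ 0.5605 -0.2504] yaw -0.42
plate C [ 0.4862 -0.2349] yaw rel 11.31 C in jig mm [-74.4  14.9]
COM jig [-87.14870445  12.37977323]
(-55, 70) [ 0.4189 -0.1766] [-142.1   72.8]
(-55, -70) [ 0.4454 -0.314 ] [-114.6  -64.5]
(55, 70) [ 0.527  -0.1558] [-34.2  94.4]
(55, -70) [ 0.5534 -0.2933] [ -6.7 -42.9]
(-55, 0) [ 0.4322 -0.2453] [-128.3    4.1]
cam in tool [ 8.35802273e-02 -1.03970742e-04 -1.55598570e-01] axes [[-0.0, -0.95, -0.3], [1.0, -0.0, -0.0], [0.0, -0.3, 0.95]] 419.93400057214177
```

Request:
arm_command --pt "87 0 0 0 0 0 -0.135" --pt "87 0 0 0 0 0 -0.135" --pt "87 0 0 0 0 0 -0.135" --pt "87 0 0 0 0 0 -0.135" --pt "87 0 0 0 0 0 -0.135" --pt "87 0 0 0 0 0 -0.135" --pt "87 0 0 0 0 0 -0.135" --pt "87 0 0 0 0 0 -0.135"

```text
time_s: 1.7
tcp_pos: [0.2142, -0.5872, 0.2306]
ee_rot: [[-0.135, -0.991, 0.0], [-0.991, 0.135, -0.0], [0.0, -0.0, -1.0]]
wrist_force: [-0.4, -0.2, 0.2]
gripper_width: 0.995
gripper_force: 0.0
```

Request:
arm_command --pt "87 0 0 0 0 0 -0.134" --pt "87 0 0 0 0 0 0"

```text
time_s: 1.9
tcp_pos: [0.2142, -0.5871, 0.2306]
ee_rot: [[-0.007, -1.0, 0.0], [-1.0, 0.007, -0.0], [0.0, -0.0, -1.0]]
wrist_force: [0.7, 0.0, -0.0]
gripper_width: 1.0
gripper_force: 0.0
```

```bash
cat >> h.py <<'E'
O0=np.array([.5605,-.2504]); yaw0=np.radians(-.42)
def to(p,z,ang,O=None,yaw=yaw0):
    "tool-frame shift mm and z-turn rad to reach jig point p(mm), TCP height z, tool x at jig angle ang(deg)"
    O=O0 if O is None else O
    s=sense();R=np.array(s['ee_rot']);c,sn=np.cos(yaw),np.sin(yaw)
    w=O+np.array([[c,-sn],[sn,c]])@np.array(p)/1e3
    d=R.T@(np.r_[w,z]-s['tcp_pos'])*1e3
    a=np.arctan2(R[1,0],R[0,0]); t=(np.radians(ang)+yaw-a+np.pi)%(2*np.pi)-np.pi
    print('t',s['time_s'],'tcp',np.round(s['tcp_pos'],4),'shift',d.round(1),'turn',round(-t,4),'tilt',(R[:2,2]).round(4),'F',np.round(s['wrist_force'],1),'j6',round(s['joints'][5],1))
E
python3 -c "
from h import *
to((-80,125),.12,-90)"
```

```text
t 1.9 tcp [ 0.2142 -0.5871  0.2306] shift [-464.2 -263.8  110.6] turn 0.0001 tilt [ 0. -0.] F [ 0.7  0.  -0. ] j6 54.7
```

Request:
arm_command --pt "87 -42 -24 0 0 0 0" --pt "87 -42 -24 0 0 0 0" --pt "87 -42 -24 0 0 0 0" --pt "87 -42 -24 0 0 0 0" --pt "87 -42 -24 0 0 0 0" --pt "87 -42 -24 0 0 0 0" --pt "87 -42 -24 0 0 0 0" --pt "87 -42 -24 0 0 0 0"

```text
time_s: 2.7
tcp_pos: [0.4092, -0.2507, 0.231]
ee_rot: [[-0.01, -1.0, 0.001], [-1.0, 0.01, -0.0], [0.0, -0.001, -1.0]]
wrist_force: [0.6, -1.1, 0.1]
gripper_width: 1.003
gripper_force: 0.0
```

Request:
arm_command --pt "87 -42 -24 0 0 0 0" --pt "87 -42 -24 20 0 0 0" --pt "87 -42 -24 30 0 0 0" --pt "87 0 0 30 0 0 0" --pt "87 0 0 30 0 0 0" --pt "87 0 0 0 0 0 0"

```text
time_s: 3.3
tcp_pos: [0.4745, -0.1333, 0.1216]
ee_rot: [[-0.01, -1.0, -0.009], [-1.0, 0.01, 0.0], [-0.0, 0.009, -1.0]]
wrist_force: [-0.2, -0.2, 0.3]
gripper_width: 1.001
gripper_force: 0.0
```

```bash
python3 - <<'E'
from h import *
to((-80,125),.12,-90)
to((-80,125),.036,-90)
im=capture('wrist'); save('w1',im)
E
```

```text
t 3.3 tcp [ 0.4745 -0.1333  0.1216] shift [-8.6 -6.9  1.5] turn -0.0022 tilt [-0.0091  0.0005] F [-0.2 -0.2  0.3] j6 -3.7
t 3.3 tcp [ 0.4745 -0.1333  0.1216] shift [-8.6 -7.6 85.5] turn -0.0022 tilt [-0.0091  0.0005] F [-0.2 -0.2  0.3] j6 -3.7
```

View pics/w1.png

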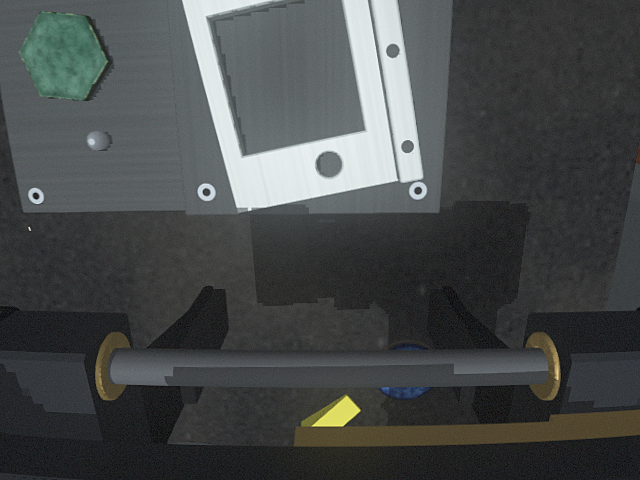

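```bash
python3 - <<'E'
from h import *
m=camera_model('wrist')
c,s=np.cos(yaw0),np.sin(yaw0); Ri=np.array([[c,s],[-s,c]])
for n,p,z in [('pinL',(140,97),.021),('edge base',(213,20),.01),('edge base2',(213,180),.01),('edge ledge',(213,200),.022),('edge ledge2',(212,438),.022),('rearledge',(100,447),.022),('step',(100,178),.022),('holeL',(164,329),.032)]:
    w=at_z(m,p,z); print(n,w.round(4),(Ri@(w[:2]-O0)*1e3).round(1))
E
```

```text
pinL [ 0.6185 -0.2005  0.021 ] [57.6 50.3]
edge base [ 0.6895 -0.1524  0.01  ] [128.3  99. ]
edge base2 [ 0.5747 -0.1504  0.01  ] [ 13.5 100.1]
edge ledge [ 0.5574 -0.1532  0.022 ] [-3.8 97.1]
edge ledge2 [ 0.406  -0.1522  0.022 ] [-155.2   97. ]
rearledge [ 0.4049 -0.2207  0.022 ] [-155.9   28.6]
step [ 0.5643 -0.2225  0.022 ] [ 3.6 27.9]
holeL [ 0.4752 -0.1845  0.032 ] [-85.8  65.3]
```

```bash
sed -i 's/^O0=.*; yaw0/O0=np.array([.5625,-.252]); yaw0/' h.py; python3 -c "
from h import *
to((-80,118),.034,-90)"
```

```text
t 3.35 tcp [ 0.4764 -0.1339  0.124 ] shift [-0.6 -7.4 89.9] turn -0.0013 tilt [-0.0043 -0.0004] F [ 0.5 -0.   1. ] j6 -3.6
```

Request:
arm_command --pt "87 0 -3 25 0 0 0" --pt "87 0 -3 25 0 0 0" --pt "87 0 0 25 0 0 0" --pt "87 0 0 8 0 0 0" --pt "87 0 0 0 0 0 0" --pt "87 0 0 0 0 0 0"

```text
time_s: 3.95
tcp_pos: [0.4848, -0.1342, 0.0437]
ee_rot: [[-0.007, -1.0, 0.003], [-1.0, 0.007, -0.0], [0.0, -0.003, -1.0]]
wrist_force: [0.8, 0.3, 0.5]
gripper_width: 1.001
gripper_force: 0.0
```

```bash
python3 -c "
from h import *
to((-80,80),.034,-90)"
```

```text
t 3.95 tcp [ 0.4848 -0.1342  0.0437] shift [37.2  1.5  9.7] turn 0.0001 tilt [ 0.0032 -0.0003] F [0.8 0.3 0.5] j6 -3.5
```

Request:
arm_command --pt "87 0 0 4 0 0 0" --pt "87 0 0 0 0 0 0" --pt "87 0 0 0 0 0 0"

```text
time_s: 4.25
tcp_pos: [0.4837, -0.134, 0.0386]
ee_rot: [[-0.007, -1.0, 0.001], [-1.0, 0.007, -0.0], [-0.0, -0.001, -1.0]]
wrist_force: [0.4, 0.0, -0.3]
gripper_width: 0.996
gripper_force: 0.0
```

Request:
arm_command --pt "87 0 0 5 0 0 0" --pt "87 4 0 0 0 0 0" --pt "87 4 0 0 0 0 0" --pt "87 3 0 0 0 0 0" --pt "87 2 0 0 0 0 0" --pt "87 2 0 0 0 0 0" --pt "87 2 0 0 0 0 0" --pt "87 2 0 0 0 0 0"

```text
time_s: 5.05
tcp_pos: [0.4838, -0.153, 0.0333]
ee_rot: [[-0.007, -1.0, 0.001], [-1.0, 0.007, 0.0], [-0.0, -0.001, -1.0]]
wrist_force: [1.2, 1.0, 0.1]
gripper_width: 0.998
gripper_force: 0.6
```

Request:
arm_command --pt "87 2 0 0 0 0 0" --pt "87 2 0 0 0 0 0" --pt "87 2 0 0 0 0 0" --pt "87 2 0 0 0 0 0" --pt "87 2 0 0 0 0 0" --pt "87 2 0 0 0 0 0" --pt "87 0 0 0 0 0 0"

```text
time_s: 5.75
tcp_pos: [0.4831, -0.1653, 0.0331]
ee_rot: [[-0.007, -1.0, -0.0], [-1.0, 0.007, -0.0], [0.0, 0.0, -1.0]]
wrist_force: [0.9, 0.5, -0.3]
gripper_width: 1.004
gripper_force: 0.6
```

```bash
python3 - <<'E'
from h import *
to((-80,80),.034,-90)
im=capture('wrist'); save('w2',im)
E
```

```text
t 5.75 tcp [ 0.4831 -0.1653  0.0331] shift [ 6.2  0.  -0.9] turn -0.0 tilt [-0.0001 -0.0001] F [ 0.9  0.5 -0.3] j6 0.2
```

View pics/w2.png

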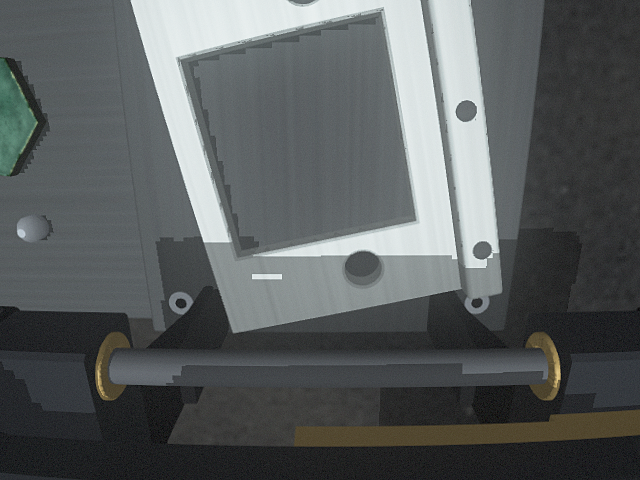

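Request:
arm_command --pt "87 -8 0 0 0 0 0" --pt "87 -12 0 0 0 0 0" --pt "55 -12 0 0 0 0 0" --pt "55 0 0 0 0 0 0" --pt "55 0 0 0 0 0 0" --pt "55 0 0 0 0 0 0" --pt "55 0 0 0 0 0 0"

```text
time_s: 6.5
tcp_pos: [0.4834, -0.1331, 0.0331]
ee_rot: [[-0.007, -1.0, -0.0], [-1.0, 0.007, -0.0], [0.0, 0.0, -1.0]]
wrist_force: [0.1, -0.0, -0.0]
gripper_width: 0.665
gripper_force: 0.0
```

```bash
python3 - <<'E'
from h import *
to((-80,80),.034,-90); print(sense()['gripper_width'])
im=capture('top'); save('top1',im)
cv2.imwrite('pics/top1c.png',cv2.resize(im[135:305,310:450,::-1],(490,595),interpolation=cv2.INTER_CUBIC))
E
```

```text
t 6.5 tcp [ 0.4834 -0.1331  0.0331] shift [38.3  0.  -0.9] turn 0.0 tilt [-0.0001 -0.    ] F [ 0.1 -0.  -0. ] j6 -3.6
0.6648854334959697
```

View pics/top1c.png

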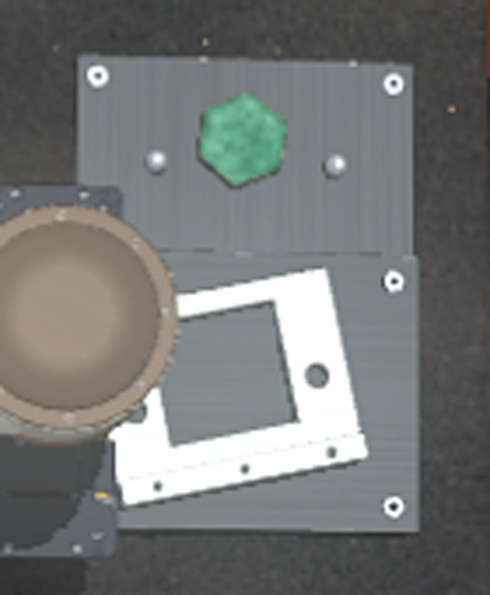

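Request:
arm_command --pt "55 5 0 0 0 0 0" --pt "55 5 0 0 0 0 0" --pt "55 3 0 0 0 0 0" --pt "55 2 0 0 0 0 0" --pt "55 2 0 0 0 0 0" --pt "55 2 0 0 0 0 0" --pt "55 2 0 0 0 0 0" --pt "55 2 0 0 0 0 0"

```text
time_s: 7.35
tcp_pos: [0.4833, -0.156, 0.0331]
ee_rot: [[-0.007, -1.0, 0.0], [-1.0, 0.007, 0.0], [-0.0, -0.0, -1.0]]
wrist_force: [0.4, 1.5, -0.8]
gripper_width: 0.636
gripper_force: 0.6
```

Request:
arm_command --pt "55 2 0 0 0 0 0" --pt "55 2 0 0 0 0 0" --pt "55 2 0 0 0 0 0" --pt "55 2 0 0 0 0 0"

```text
time_s: 7.75
tcp_pos: [0.4832, -0.1641, 0.0331]
ee_rot: [[-0.007, -1.0, 0.0], [-1.0, 0.007, 0.0], [-0.0, -0.0, -1.0]]
wrist_force: [1.0, 1.8, 0.4]
gripper_width: 0.63
gripper_force: 0.6
```

```bash
python3 - <<'E'
from h import *
to((-80,80),.034,-90)
im=capture('wrist'); save('w3',im)
E
```

```text
t 7.75 tcp [ 0.4832 -0.1641  0.0331] shift [ 7.3  0.1 -0.9] turn 0.0004 tilt [0. 0.] F [1.  1.8 0.4] j6 0.1
```

View pics/w3.png

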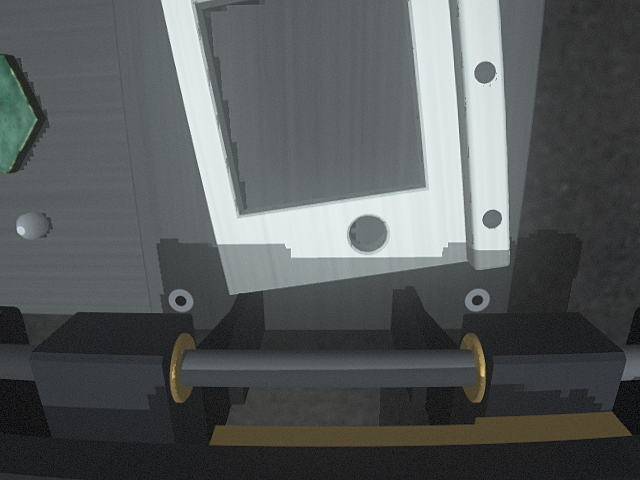

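Request:
arm_command --pt "55 2 0 0 0 0 0" --pt "55 2 0 0 0 0 0" --pt "55 2 0 0 0 0 0" --pt "55 0 0 0 0 0 0"

```text
time_s: 8.2
tcp_pos: [0.4831, -0.1703, 0.0331]
ee_rot: [[-0.007, -1.0, -0.0], [-1.0, 0.007, -0.0], [0.0, 0.0, -1.0]]
wrist_force: [-0.4, 0.0, 0.7]
gripper_width: 0.631
gripper_force: 0.1
```

```bash
cat >> h.py <<'E'
def dark_hole(im,guess,r=14):
    "centroid of dark blob on bright plate near guess (row,col)"
    y,x=map(int,guess); g=cv2.cvtColor(im,cv2.COLOR_RGB2GRAY)[y-r:y+r+1,x-r:x+r+1]
    _,b=cv2.threshold(g,0,255,cv2.THRESH_BINARY_INV+cv2.THRESH_OTSU)
    n,l,st,c=cv2.connectedComponentsWithStats(b); k=1+np.argmin([np.hypot(*(c[i]-r))+(1e3 if st[i,4]<8 else 0) for i in range(1,n)])
    return (y-r+c[k][1],x-r+c[k][0]),st[k,4]
E
python3 - <<'E'
from h import *
to((-80,79.5),.034,-90)
im=capture('wrist'); save('w4',im)
im=capture('top'); save('top2',im)
im=cv2.imread('pics/w4.png'); t=cv2.imread('pics/top2.png')[135:305,310:450]
t=cv2.resize(t,(395,480),interpolation=cv2.INTER_CUBIC)
cv2.imwrite('pics/both4.png',np.hstack([im[:330,100:550].copy(),t[:330,:350]]))
E
```

```text
t 8.2 tcp [ 0.4831 -0.1703  0.0331] shift [ 1.6 -0.  -0.9] turn -0.0 tilt [-0.0002 -0.0001] F [-0.4  0.   0.7] j6 0.8
```

View pics/both4.png

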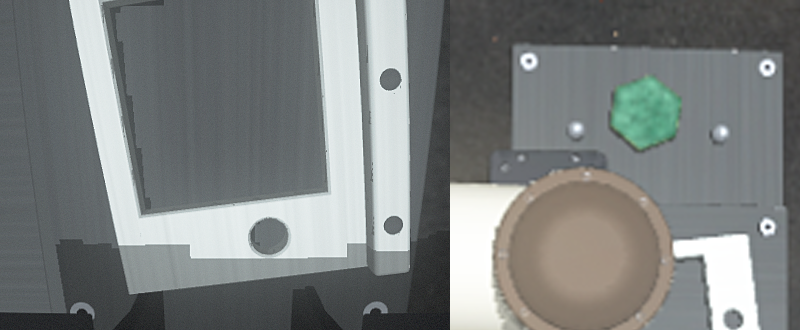

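```bash
cat >> h.py <<'E'
def jig(w):
    c,s=np.cos(yaw0),np.sin(yaw0); return (np.array([[c,s],[-s,c]])@(np.asarray(w)[:2]-O0)*1e3).round(1)
E
python3 - <<'E'
from h import *
m=camera_model('wrist')
P=lambda r,c,z: jig(at_z(m,(r,c),z))
a,b=P(79,490,.044),P(225,493,.044); print('rail',a,b,np.degrees(np.arctan2(*(a-b)))*1)
a,b=P(191,428,.032),P(213,242,.032); print('win left',a,b,np.degrees(np.arctan2(*(b-a)[::-1])))
a,b=P(293,231,.032),P(263,470,.032); print('left edge',a,b,np.degrees(np.arctan2(*(a-b)[::-1])))
print('hole',P(236,368,.032)); print('screws',P(313,180,.022),P(313,476,.022))
im=capture('wrist'); print(sense()['time_s'])
E
```

```text
rail [-133.4  -11.7] [-139.7   38.5] 172.84689060136955
win left [-117.9   28.5] [-46.7  37.1] 6.887193655873382
left edge [-39.9  71. ] [-137.1   57.9] 7.6757113221591435
hole [-95.5  46.5]
screws [-13.5  85.7] [-146.2   85.9]
8.35
```

Request:
arm_command --pt "55 -6 0 0 0 0 0" --pt "55 -4 0 -20 0 0 0" --pt "55 0 0 -20 0 0 0" --pt "55 0 5 -20 0 0 0" --pt "55 30 5 -10 0 0 0" --pt "55 45 0 0 0 0 0" --pt "55 45 0 0 0 0 0" --pt "55 45 0 0 0 0 0"

```text
time_s: 9.15
tcp_pos: [0.472, -0.326, 0.1035]
ee_rot: [[-0.006, -1.0, 0.0], [-1.0, 0.006, -0.0], [0.0, -0.0, -1.0]]
wrist_force: [-0.5, 0.5, 0.1]
gripper_width: 0.636
gripper_force: 0.0
```

Request:
arm_command --pt "55 40 0 0 0 0 0" --pt "55 0 0 0 0 0 0" --pt "55 0 0 0 0 0 0"

```text
time_s: 9.45
tcp_pos: [0.4711, -0.3651, 0.1025]
ee_rot: [[-0.009, -1.0, -0.001], [-1.0, 0.009, 0.001], [-0.001, 0.001, -1.0]]
wrist_force: [0.4, -0.2, -0.4]
gripper_width: 0.632
gripper_force: 0.0
```

```bash
python3 - <<'E'
from h import *
to((-90,-112),.033,-90)
im=capture('top'); save('top3',im)
cv2.imwrite('pics/top3c.png',cv2.resize(im[135:305,310:450,::-1],(490,595),interpolation=cv2.INTER_CUBIC))
E
```

```text
t 9.45 tcp [ 0.4711 -0.3651  0.1025] shift [-1.7 -0.6 69.5] turn -0.0017 tilt [-0.0011  0.0008] F [ 0.4 -0.2 -0.4] j6 21.7
```

View pics/top3c.png

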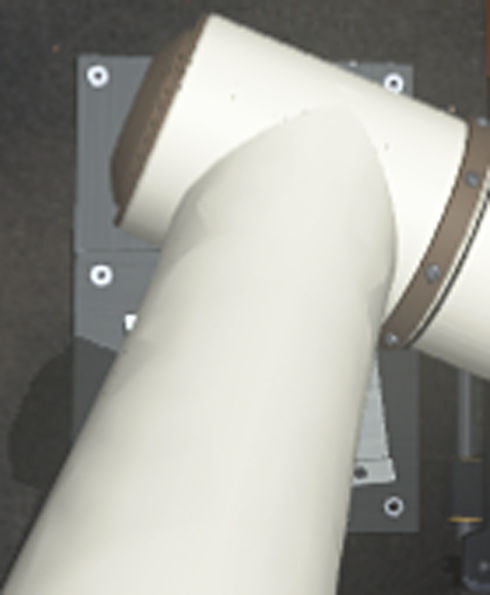

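Request:
arm_command --pt "55 0 0 25 0 0 0" --pt "55 0 0 25 0 0 0" --pt "55 0 0 18 0 0 0" --pt "55 0 0 0 0 0 0" --pt "55 0 0 0 0 0 0" --pt "55 -5 0 0 0 0 0" --pt "55 -5 0 0 0 0 0" --pt "55 -3 0 0 0 0 0"

```text
time_s: 10.3
tcp_pos: [0.4723, -0.3514, 0.0361]
ee_rot: [[-0.007, -1.0, 0.001], [-1.0, 0.007, -0.001], [0.0, -0.001, -1.0]]
wrist_force: [0.6, -0.0, 1.0]
gripper_width: 0.633
gripper_force: 0.0
```

```bash
python3 - <<'E'
from h import *
to((-90,-80),.033,-90)
E
```

```text
t 10.3 tcp [ 0.4723 -0.3514  0.0361] shift [-20.    0.5   3.1] turn 0.0008 tilt [ 0.0015 -0.0005] F [ 0.6 -0.   1. ] j6 20.5
```

Request:
arm_command --pt "55 -3 0 2 0 0 0" --pt "55 -2 0 0 0 0 0" --pt "55 -2 0 0 0 0 0" --pt "55 -2 0 0 0 0 0" --pt "55 -2 0 0 0 0 0" --pt "55 -2 0 0 0 0 0" --pt "55 -2 0 0 0 0 0" --pt "55 -2 0 0 0 0 0"

```text
time_s: 11.1
tcp_pos: [0.4719, -0.3348, 0.0331]
ee_rot: [[-0.007, -1.0, -0.0], [-1.0, 0.007, -0.0], [0.0, 0.0, -1.0]]
wrist_force: [0.2, -1.3, -0.5]
gripper_width: 0.633
gripper_force: 0.7
```

Request:
arm_command --pt "55 -1 0 0 0 0 0" --pt "55 -1 0 0 0 0 0" --pt "55 -1 0 0 0 0 0" --pt "55 0 0 0 0 0 0"

```text
time_s: 11.5
tcp_pos: [0.472, -0.3317, 0.0331]
ee_rot: [[-0.007, -1.0, -0.0], [-1.0, 0.007, 0.0], [-0.0, 0.0, -1.0]]
wrist_force: [-0.6, -0.4, -0.1]
gripper_width: 0.634
gripper_force: 0.3
```

```bash
python3 - <<'E'
from h import *
to((-90,-80),.033,-90)
im=capture('wrist'); save('w5',im)
E
```

```text
t 11.5 tcp [ 0.472  -0.3317  0.0331] shift [-0.4  0.1  0.1] turn 0.0003 tilt [-0.0001  0.0002] F [-0.6 -0.4 -0.1] j6 18.6
```

View pics/w5.png

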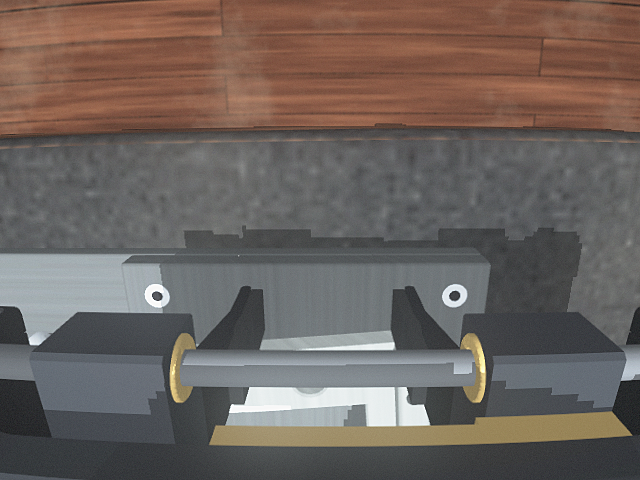

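Request:
arm_command --pt "55 8 0 0 0 0 0" --pt "55 8 0 -15 0 0 0" --pt "55 0 0 -25 0 0 0" --pt "87 0 0 -25 0 0 0.12" --pt "87 0 0 0 0 0 0.145" --pt "87 0 0 0 0 0 0.145" --pt "87 0 0 0 0 0 0.145" --pt "87 0 0 0 0 0 0.145"

```text
time_s: 12.35
tcp_pos: [0.472, -0.3483, 0.0982]
ee_rot: [[-0.654, -0.756, 0.0], [-0.756, 0.654, 0.0], [-0.0, -0.0, -1.0]]
wrist_force: [0.8, -0.7, 0.8]
gripper_width: 0.966
gripper_force: 0.0
```

Request:
arm_command --pt "87 0 0 0 0 0 0.145" --pt "87 0 0 0 0 0 0.145" --pt "87 0 0 0 0 0 0.145" --pt "87 0 0 0 0 0 0.145" --pt "87 0 0 0 0 0 0.145" --pt "87 0 0 0 0 0 0.145" --pt "87 0 0 0 0 0 0"

```text
time_s: 13.05
tcp_pos: [0.4719, -0.3482, 0.0981]
ee_rot: [[-1.0, 0.006, 0.0], [0.006, 1.0, 0.0], [-0.0, 0.0, -1.0]]
wrist_force: [-0.6, -0.1, -0.4]
gripper_width: 1.003
gripper_force: 0.0
```

```bash
python3 - <<'E'
from h import *
to((-185,-5),.1,180)
E
```

```text
t 13.05 tcp [ 0.4719 -0.3482  0.0981] shift [95.  92.  -1.9] turn 0.0009 tilt [0.0002 0.0001] F [-0.6 -0.1 -0.4] j6 -69.7
```

Request:
arm_command --pt "87 24 0 0 0 0 0" --pt "87 24 12 0 0 0 0" --pt "87 24 20 0 0 0 0" --pt "87 23 20 0 0 0 0" --pt "87 0 20 0 0 0 0" --pt "87 0 20 0 0 0 0" --pt "87 0 0 0 0 0 0"

```text
time_s: 13.75
tcp_pos: [0.3772, -0.2542, 0.0984]
ee_rot: [[-1.0, 0.001, 0.0], [0.001, 1.0, 0.0], [-0.0, 0.0, -1.0]]
wrist_force: [0.3, -0.6, 0.1]
gripper_width: 1.001
gripper_force: 0.0
```

```bash
cat >> h.py <<'E'
def comps(im,roi,thr,inv,amin,amax):
    r0,r1,c0,c1=roi; k=8; g=cv2.cvtColor(im,cv2.COLOR_RGB2GRAY)[r0:r1,c0:c1]
    g=cv2.resize(g,None,fx=k,fy=k,interpolation=cv2.INTER_CUBIC)
    b=(g<thr if inv else g>thr).astype(np.uint8); n,l,s,c=cv2.connectedComponentsWithStats(b)
    return [((r0+(c[i][1]+.5)/k-.5,c0+(c[i][0]+.5)/k-.5),s[i,4]/k/k,s[i,2]/k,s[i,3]/k) for i in range(1,n) if amin<s[i,4]/k/k<amax]
E
python3 - <<'E'
from h import *
to((-185,-5),.1,180)
im=capture('top'); save('top4',im); m=camera_model('top')
for n,f in [('pins',comps(im,(170,195,340,420),125,False,2,40)),('holes',comps(im,(215,285,330,430),140,True,8,60)),('plate',comps(im,(200,290,325,435),170,False,300,4000))]:
    for p in f: print(n,np.round(p[0],1),np.round(p[1:],1),jig(at_z(m,p[0],.021 if n=='pins' else .032)))
E
```

```text
t 13.75 tcp [ 0.3772 -0.2542  0.0984] shift [-0.3 -1.5 -1.6] turn 0.006 tilt [0.0003 0.0003] F [ 0.3 -0.6  0.1] j6 -76.6
pins [180.  354.4] [27.1  6.1  5.9] [53.2 53.7]
pins [181.3 405.7] [27.7  6.   5.9] [ 53.3 -51.4]
holes [247. 405.] [33.3  6.2  6.5] [-81.8 -48.1]
holes [250.5 352.1] [29.3  6.1  6.2] [-90.9  57.5]
holes [270.5 351.2] [29.3  5.6 26.5] [-130.5   58.6]
plate [257.1 380.9] [3259.5   79.    72.9] [-102.9   -0. ]
plate [270.  332.3] [578.4  18.2  38.6] [-130.1   96. ]
```

Request:
arm_command --pt "87 0 3 20 0 0 0.006" --pt "87 0 2 20 0 0 0" --pt "87 0 2 20 0 0 0" --pt "87 0 0 5 0 0 0" --pt "87 0 0 0 0 0 0" --pt "87 0 0 0 0 0 0"

```text
time_s: 14.4
tcp_pos: [0.3783, -0.2489, 0.0337]
ee_rot: [[-1.0, 0.012, 0.001], [0.012, 1.0, -0.001], [-0.001, -0.0, -1.0]]
wrist_force: [-0.1, -0.8, -0.6]
gripper_width: 1.002
gripper_force: 0.0
```

```bash
python3 - <<'E'
from h import *
to((-134.5,2),.033,180)
E
```

```text
t 14.4 tcp [ 0.3783 -0.2489  0.0337] shift [-49.7   0.5   0.7] turn -0.0045 tilt [ 0.0012 -0.0005] F [-0.1 -0.8 -0.6] j6 -78.0
```

Request:
arm_command --pt "87 -6 0 0 0 0 0" --pt "87 -6 0 0 0 0 0" --pt "87 -6 0 0 0 0 0" --pt "87 -6 0 0 0 0 0" --pt "87 -4 0 0 0 0 0" --pt "87 -2 0 0 0 0 0" --pt "87 -2 0 0 0 0 0" --pt "87 -2 0 0 0 0 0"

```text
time_s: 15.2
tcp_pos: [0.4105, -0.2485, 0.0328]
ee_rot: [[-1.0, 0.012, -0.003], [0.012, 1.0, 0.001], [0.003, 0.001, -1.0]]
wrist_force: [-1.4, 0.4, 1.3]
gripper_width: 0.996
gripper_force: 0.9
```

Request:
arm_command --pt "87 -2 0 0 0 0 0" --pt "87 -2 0 0 0 0 0" --pt "87 -2 0 0 0 0 0" --pt "87 -2 0 0 0 0 0" --pt "87 -2 0 0 0 0 0" --pt "87 -2 0 0 0 0 0" --pt "87 -2 0 0 0 0 0" --pt "87 0 0 0 0 0 0"

```text
time_s: 16.0
tcp_pos: [0.4259, -0.249, 0.0331]
ee_rot: [[-1.0, 0.012, 0.0], [0.012, 1.0, -0.0], [-0.0, -0.0, -1.0]]
wrist_force: [-0.2, -0.0, -0.5]
gripper_width: 0.999
gripper_force: 0.3
```

```bash
cat >> h.py <<'E'
def look(name,roi=(205,285,330,430)):
    im=capture('top'); save(name,im); m=camera_model('top')
    P=[jig(at_z(m,p[0],.021)) for p in comps(im,(170,195,340,420),125,False,10,40) if abs(p[2]-p[3])<2.5]
    H=[jig(at_z(m,p[0],.032)) for p in comps(im,roi,140,True,10,60) if abs(p[2]-p[3])<2.5]
    print('pins',P,'holes',H)
E
python3 - <<'E'
from h import *
to((-134.5,2),.033,180); look('top5')
E
```

```text
t 16.0 tcp [ 0.4259 -0.249   0.0331] shift [-2.1  0.   0.1] turn -0.0049 tilt [ 0.0005 -0.0002] F [-0.2 -0.  -0.5] j6 -79.3
pins [] holes [array([-113.6,   96.6])]
```

```bash
python3 - <<'E'
from h import *
im=capture('wrist'); save('w6',im); m=camera_model('wrist')
c,s=np.cos(yaw0),np.sin(yaw0); Rj=np.array([[c,-s],[s,c]])
for n,x,y,z in [('hL',-73,55,.032),('hR',-73,-51,.032),('pL',54,53,.021),('pR',54,-53,.021)]:
    w=np.r_[O0+Rj@[x/1e3,y/1e3],z]; r,cc=proj(m,w); print(n,round(r),round(cc))
    if 20<r<460 and 20<cc<620:
        r,cc=int(r),int(cc)
        for p in comps(im,(max(r-30,0),r+30,max(cc-30,0),min(cc+30,640)),140,n[0]=='h',60,1500): print('  ',np.round(p[0],1),np.round(p[1:],1),jig(at_z(m,p[0],z)))
E
```

```text
hL 432 440
   [453.1 439. ] [1003.8   60.    17.6] [-59.9  55.8]
hR 433 217
   [453.9 215.1] [1027.3   60.    17.8] [-60.  -53.1]
pL 576 411
pR 576 241
```

Request:
arm_command --pt "87 9 0 0 0 0 0" --pt "87 12 0 0 0 0 0" --pt "87 12 0 0 0 0 0" --pt "87 12 0 0 0 0 0" --pt "87 0 0 0 0 0 0"

```text
time_s: 16.6
tcp_pos: [0.378, -0.2481, 0.0331]
ee_rot: [[-1.0, 0.013, -0.002], [0.013, 1.0, 0.001], [0.002, 0.001, -1.0]]
wrist_force: [0.6, -0.8, -0.6]
gripper_width: 1.001
gripper_force: 0.0
```

```bash
python3 - <<'E'
from h import *
to((-134.5,2),.033,180); look('top6')
E
```

```text
t 16.6 tcp [ 0.378  -0.2481  0.0331] shift [-50.   -0.2   0. ] turn -0.0061 tilt [-0.0017  0.0007] F [ 0.6 -0.8 -0.6] j6 -78.1
pins [] holes [array([-61.8, -88.2])]
```

```bash
python3 - <<'E'
from h import *
im=cv2.imread('pics/top6.png')[:,:,::-1].copy(); m=camera_model('top')
print(np.abs(im.astype(int)-cv2.imread('pics/top4.png')[:,:,::-1]).sum(2)[140:290:10,325:435:8])
for n,f in [('pins',comps(im,(165,200,340,420),125,False,2,400)),('holes',comps(im,(200,285,330,430),140,True,8,200))]:
    for p in f: print(n,np.round(p[0],1),np.round(p[1:],1),jig(at_z(m,p[0],.021 if n=='pins' else .032)))
E
```

```text
[[ 24  24  27  24  26  25  28  26  26  27  24  27  26  25]
 [ 26  30  28  28  26  26  29  30  33  26  28  26  26  23]
 [ 27  42  40  43  44  41  42  44  44  44  44  43   8  28]
 [ 23  45  45  44  44  46  50  49  47  45  47  45  45  29]
 [ 30  46  44  46  51  49  51  48  47  48  63  47  46  32]
 [ 29  47  46  48  49  51  48  51  49  48  48  48  47  32]
 [ 34  47  50  49  50  51  54  54  56  54  51  50  50  38]
 [ 35  47  50  48  52  56  56  58  54  56  51  49  48  41]
 [ 38  46  56 410 419 313 449 430 396 305   7 399  51  43]
 [ 32  51 132   4   0  56  57  59  58 320   6 389  49  43]
 [ 33  48  62   4 186  61  59  60  56 267   8 291  48  42]
 [ 16  51  54 343   0  58  59  59  59  61 394   1  47  42]
 [  3   4 339 415  52 353 362 382 255  33   5   1  47  36]
 [ 12 161 125 235  10   3  16 175 256 418 272 455  43  35]
 [  7 292 231 325  11  12  15  14  20  46 231 245 183  47]]
holes [225.5 330.5] [111.5   2.9  56.5] [-41.9 101.1]
holes [206.1 352. ] [52.1 36.8  1.9] [-2.  58.8]
holes [210.1 338. ] [13.5  9.4  4.2] [-10.8  86.6]
holes [211.5 363.9] [32.2 38.6  2.2] [-12.3  34.9]
holes [228.6 344.6] [24.4  1.  31.5] [-47.6  72.9]
holes [228.7 388.5] [96.1 36.8 36.1] [-45.8 -14.8]
holes [237.4 424.8] [33.7  7.8  9. ] [-61.8 -88.2]
holes [242.7 408.7] [9.5 4.2 5.6] [-73.1 -55.6]
holes [262.5 338. ] [88.3 10.9 18.9] [-115.2   85.1]
holes [270.2 399.1] [69.2 35.2  3. ] [-128.2  -36.6]
holes [283.1 417.8] [62.3 24.   3.5] [-153.   -74.3]
```

```bash
cat >> h.py <<'E'
def look(name,roi=(205,285,330,430),pic=None,show=1):
    if pic is None: im=capture('top'); save(name,im)
    else: im=cv2.imread('pics/'+pic+'.png')[:,:,::-1].copy()
    m=camera_model('top'); g=cv2.cvtColor(im,cv2.COLOR_RGB2GRAY)
    base=np.median(g[165:200,340:420]); 
    P=[p for p in comps(im,(170,195,340,420),base*1.25,False,6,60) if abs(p[2]-p[3])<2.5]
    H=[p for p in comps(im,roi,(255+base)/2,True,15,60) if abs(p[2]-p[3])<2.5]
    print('base',base)
    for n,F,z in [('pin',P,.021),('hole',H,.032)]:
        for p in F: print(n,np.round(p[0],1),np.round(p[1:],1),jig(at_z(m,p[0],z)))
E
python3 - <<'E'
from h import *
look('',pic='top4'); look('',pic='top6')
E
```

```text
base 121.0
pin [176.5 370.5] [9.8 4.5 2.8] [61.5 20.9]
pin [179.9 354.4] [15.6  4.6  4.1] [53.4 53.6]
pin [181.2 405.8] [16.2  4.9  4.6] [ 53.5 -51.6]
hole [247.  404.9] [43.2  7.2  7.4] [-81.8 -48. ]
hole [250.5 352. ] [40.5  7.   7.5] [-90.9  57.6]
base 137.0
pin [176.4 370.5] [8.5 4.2 2.8] [61.5 20.8]
pin [179.9 354.5] [15.1  4.6  4.1] [53.5 53.6]
pin [181.2 405.9] [15.9  4.8  4.6] [ 53.5 -51.7]
hole [242.1 354.4] [37.4  6.8  7. ] [-74.1  53.1]
hole [243.5 407.4] [39.2  7.   7.2] [-74.8 -53. ]
```

Request:
arm_command --pt "87 -8 0 0 0 0 -0.006" --pt "87 -8 0 0 0 0 0" --pt "87 -8 0 0 0 0 0" --pt "87 -8 0 0 0 0 0" --pt "87 -5 0 0 0 0 0" --pt "87 -3 0 0 0 0 0" --pt "87 -2 0 0 0 0 0" --pt "87 -2 0 0 0 0 0"

```text
time_s: 17.45
tcp_pos: [0.4244, -0.2486, 0.033]
ee_rot: [[-1.0, 0.006, -0.0], [0.006, 1.0, 0.0], [0.0, 0.0, -1.0]]
wrist_force: [-0.4, 0.5, -0.1]
gripper_width: 0.997
gripper_force: 0.0
```

```bash
python3 - <<'E'
from h import *
to((-10,3),.033,180)
E
```

```text
t 17.45 tcp [ 0.4244 -0.2486  0.033 ] shift [-1.281e+02  5.000e-01 -1.000e-01] turn 0.001 tilt [-0.0004  0.0001] F [-0.4  0.5 -0.1] j6 -79.0
```

Request:
arm_command --pt "87 -2 0 0 0 0 0" --pt "87 -3 0 0 0 0 0" --pt "87 -3 0 0 0 0 0" --pt "87 -3 0 0 0 0 0" --pt "87 -3 0 0 0 0 0" --pt "87 -3 0 0 0 0 0" --pt "87 -3 0 0 0 0 0" --pt "87 -3 0 0 0 0 0"

```text
time_s: 18.25
tcp_pos: [0.4478, -0.2488, 0.033]
ee_rot: [[-1.0, 0.006, -0.0], [0.006, 1.0, 0.0], [0.0, 0.0, -1.0]]
wrist_force: [-0.9, -0.3, -1.3]
gripper_width: 1.002
gripper_force: 0.6
```

Request:
arm_command --pt "87 -3 0 0 0 0 0" --pt "87 -3 0 0 0 0 0" --pt "87 -3 0 0 0 0 0" --pt "87 -3 0 0 0 0 0" --pt "87 -3 0 0 0 0 0" --pt "87 -3 0 0 0 0 0" --pt "87 -3 0 0 0 0 0" --pt "87 -3 0 0 0 0 0"

```text
time_s: 19.05
tcp_pos: [0.4718, -0.249, 0.0331]
ee_rot: [[-1.0, 0.006, -0.0], [0.006, 1.0, 0.0], [0.0, 0.0, -1.0]]
wrist_force: [-2.1, -0.1, -1.4]
gripper_width: 1.0
gripper_force: 0.6
```

Request:
arm_command --pt "87 -3 0 0 0 0 0" --pt "87 -3 0 0 0 0 0" --pt "87 -3 0 0 0 0 0" --pt "87 -3 0 0 0 0 0" --pt "87 -3 0 0 0 0 0" --pt "87 -2 0 0 0 0 0" --pt "87 0 0 0 0 0 0"

```text
time_s: 19.75
tcp_pos: [0.4892, -0.2491, 0.0331]
ee_rot: [[-1.0, 0.006, 0.001], [0.006, 1.0, -0.0], [-0.001, -0.0, -1.0]]
wrist_force: [-0.4, -0.6, -0.1]
gripper_width: 1.0
gripper_force: 0.2
```

```bash
python3 - <<'E'
from h import *
to((-10,3),.033,180)
E
```

```text
t 19.75 tcp [ 0.4892 -0.2491  0.0331] shift [-63.3   0.6   0.2] turn 0.0014 tilt [ 0.0009 -0.0002] F [-0.4 -0.6 -0.1] j6 -80.3
```

Request:
arm_command --pt "87 5 0 0 0 0 0" --pt "87 20 0 0 0 0 0" --pt "87 30 0 0 0 0 0" --pt "87 30 0 0 0 0 0" --pt "87 15 0 0 0 0 0" --pt "87 0 0 0 0 0 0" --pt "87 0 0 0 0 0 0"

```text
time_s: 20.45
tcp_pos: [0.3896, -0.2488, 0.0337]
ee_rot: [[-1.0, 0.006, 0.002], [0.006, 1.0, -0.001], [-0.002, -0.001, -1.0]]
wrist_force: [1.2, 0.1, -0.4]
gripper_width: 1.0
gripper_force: 0.0
```

```bash
python3 - <<'E'
from h import *
to((-10,3),.033,180); look('top7',roi=(190,260,330,430))
E
```

```text
t 20.45 tcp [ 0.3896 -0.2488  0.0337] shift [-162.9    0.9    1.1] turn 0.0015 tilt [ 0.0025 -0.0009] F [ 1.2  0.1 -0.4] j6 -78.0
base 146.0
hole [210.8 354.7] [39.6  7.2  7.2] [-11.4  53.2]
hole [212.  407.2] [39.5  7.   7.2] [-11.4 -52.4]
```

Request:
arm_command --pt "87 -20 0 0 0 0 0" --pt "87 -30 0 0 0 0 0" --pt "87 -28 0 0 0 0 0" --pt "87 -14 0 0 0 0 0" --pt "87 -5 0 0 0 0 0" --pt "87 -3 0 0 0 0 0" --pt "87 -3 0 0 0 0 0" --pt "87 -3 0 0 0 0 0"

```text
time_s: 21.3
tcp_pos: [0.4932, -0.249, 0.0328]
ee_rot: [[-1.0, 0.007, -0.002], [0.007, 1.0, 0.001], [0.002, 0.001, -1.0]]
wrist_force: [-1.8, -0.1, -1.0]
gripper_width: 0.995
gripper_force: 0.7
```

Request:
arm_command --pt "87 -3 0 0 0 0 0" --pt "87 -3 0 0 0 0 0" --pt "87 -3 0 0 0 0 0" --pt "87 -3 0 0 0 0 0" --pt "87 -3 0 0 0 0 0" --pt "87 -3 0 0 0 0 0" --pt "87 -3 0 0 0 0 0" --pt "87 -3 0 0 0 0 0"

```text
time_s: 22.1
tcp_pos: [0.5187, -0.2493, 0.0332]
ee_rot: [[-1.0, 0.006, -0.0], [0.006, 1.0, -0.0], [0.0, -0.0, -1.0]]
wrist_force: [-2.0, -0.6, 1.0]
gripper_width: 1.001
gripper_force: 1.0
```

```bash
python3 - <<'E'
from h import *
to((-8.5,3),.033,180)
E
```

```text
t 22.1 tcp [ 0.5187 -0.2493  0.0332] shift [-35.4   0.6   0.2] turn 0.001 tilt [-0.0002 -0.    ] F [-2.  -0.6  1. ] j6 -80.8
```

Request:
arm_command --pt "87 -3 0 0 0 0 0" --pt "87 -3 0 0 0 0 0" --pt "87 -3 0 0 0 0 0" --pt "87 -3 0 0 0 0 0" --pt "87 -3 0 0 0 0 0" --pt "87 -3 0 0 0 0 0" --pt "87 -3 0 0 0 0 0" --pt "87 -2 0 0 0 0 0"

```text
time_s: 22.9
tcp_pos: [0.5419, -0.2494, 0.033]
ee_rot: [[-1.0, 0.006, 0.0], [0.006, 1.0, -0.0], [-0.0, -0.0, -1.0]]
wrist_force: [-1.1, -0.2, -2.2]
gripper_width: 1.004
gripper_force: 0.6
```

Request:
arm_command --pt "87 -2 0 0 0 0 0" --pt "87 -1.5 0 0 0 0 0" --pt "87 -1.5 0 0 0 0 0" --pt "87 -1 0 0 0 0 0" --pt "87 -1 0 0 0 0 0" --pt "87 -1 0 0 0 0 0"

```text
time_s: 23.5
tcp_pos: [0.5504, -0.2496, 0.0334]
ee_rot: [[-1.0, 0.006, 0.002], [0.006, 1.0, -0.0], [-0.002, -0.0, -1.0]]
wrist_force: [0.7, 0.3, 0.5]
gripper_width: 0.998
gripper_force: 0.0
```

```bash
python3 - <<'E'
from h import *
to((-8.5,3),.033,180)
E
```

```text
t 23.5 tcp [ 0.5504 -0.2496  0.0334] shift [-3.7  0.7  0.4] turn 0.0013 tilt [ 0.0018 -0.0005] F [0.7 0.3 0.5] j6 -81.3
```

Request:
arm_command --pt "87 -1 0 0 0 0 0" --pt "87 -1 0 0 0 0 0" --pt "87 -1 0 0 0 0 0"

```text
time_s: 23.8
tcp_pos: [0.553, -0.2495, 0.0333]
ee_rot: [[-1.0, 0.006, 0.001], [0.006, 1.0, -0.0], [-0.001, -0.0, -1.0]]
wrist_force: [-0.7, -0.8, -0.8]
gripper_width: 0.998
gripper_force: 0.0
```

Request:
arm_command --pt "87 5 0 0 0 0 0" --pt "87 20 0 0 0 0 0" --pt "87 35 0 0 0 0 0" --pt "87 40 0 -10 0 0 0" --pt "87 40 0 -20 0 0 0" --pt "87 30 0 -20 0 0 0" --pt "87 0 0 0 0 0 0"

```text
time_s: 24.5
tcp_pos: [0.3794, -0.2483, 0.0851]
ee_rot: [[-1.0, 0.008, 0.002], [0.008, 1.0, -0.0], [-0.002, -0.0, -1.0]]
wrist_force: [0.8, -0.2, 0.2]
gripper_width: 1.003
gripper_force: 0.0
```

```bash
python3 - <<'E'
from h import *
im=capture('top'); save('top8',im)
s=cv2.resize(im[140:240,320:440,::-1],(480,400),interpolation=cv2.INTER_CUBIC)
im=capture('scene'); save('scene8',im)
r=cv2.resize(im[180:280,270:350,::-1],(320,400),interpolation=cv2.INTER_CUBIC)
cv2.imwrite('pics/fin.png',np.hstack([s,r])); print(sense()['tcp_pos'])
E
```

```text
[ 0.38270194 -0.24864701  0.08395693]
```

View pics/fin.png

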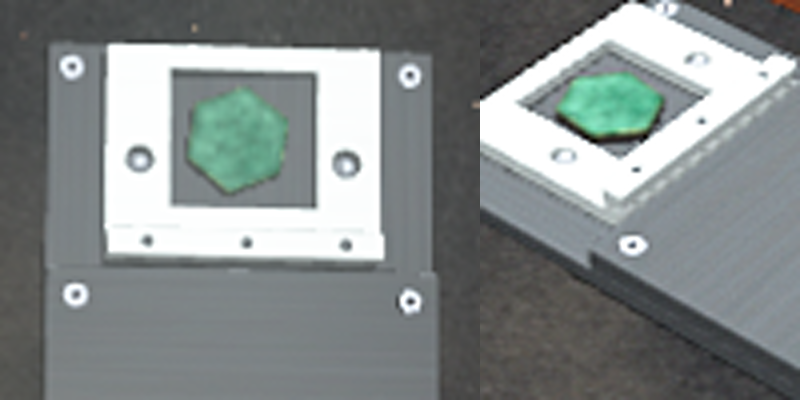

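```bash
python3 - <<'E'
from h import *
m=camera_model('scene'); c,s=np.cos(yaw0),np.sin(yaw0); Rj=np.array([[c,-s],[s,c]])
for n,x,y,z in [('rail RL seated',3,70,.032),('rail RL up',3,70,.044),('rail RR seated',3,-70,.032),('rail RR up',3,-70,.044),('front L seat',113,70,.02),('screw ref',-14,86,.022)]:
    r,cc=proj(m,np.r_[O0+Rj@[x/1e3,y/1e3],z]); print(n,'crop',(480+(cc-270+.5)*4).round(),((r-180+.5)*4).round())
E
```

```text
rail RL seated crop 622.0 195.0
rail RL up crop 622.0 175.0
rail RR seated crop 798.0 62.0
rail RR up crop 799.0 43.0
front L seat crop 453.0 121.0
screw ref crop 627.0 243.0
```

The last picture shows both pins inside the holes (crop (139,159) and (346,163)) and the tile framed by the window. The rail corners are where they should be for a seated plate, and the hand is clear.

```bash
python3 -c "
from station import finish_job; print(finish_job())"
```

```text
the job is handed in; nothing more can be done
None
```

The frame plate is seated flat over both pins around the tile, by pushing alone, with the hand drawn clear; the job was handed in at about 25 s and returned no verdict.

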